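Load a pigment cartridge into the doser of a cement tile workshop

TASK

Take the short round pigment cartridge (not the tall slim one or the square one), set it upright in the doser's round cradle without dropping it, and only then swing the hinged clamp fully down onto it, so that the cartridge is pushed home and stays clamped when you let go.

Things in the scene. Friction and masses are not known exactly. Their poses are not given: they have to be found in the camera images.
- cartridge: short round grey cartridge, about 0.14 to 0.23 kg, standing. Body 50 mm across, 40 mm tall; black round cap 32 mm across from 40 to 80 mm above the underside: grip it there from above. Origin: centre of underside; z up. Bystanders: tall slim cartridge (36 mm across, 100 tall), square one (62 mm wide, 64 tall), steel pouring cone on its rim (92 across, 125 tall).
- cradle (a point): on the fixed doser, 34 mm above table: centre of the cradle's floor, a spring foot that stays up under the cartridge and sinks 12 mm when clamped (4 to 7 N). Axes: z up, x level towards the clamp hinge, y along it. Round steel cup, 66 mm inside, flared to 84 at the mouth 21 mm above this point. Hinge posts at x 90, y +-64 mm, tops 88 mm above this point.
- clamp_handle (a point): middle of the clamp's handle: round cross bar 14 mm thick along the hinge line, 94 mm free between two side arms, 175 mm from the hinge axis, which is at x 90, z 76 mm in cradle's frame. At clamp angle q the bar is at x = 90 - 175 cos q, z = 76 + 175 sin q (mm, that frame): high behind the cradle at the start, in front of it when closed.
- clamp (a joint): clamp angle, rad: 0 = fully down, its 30 mm wide cross plate (90 mm from the hinge) then holds the cartridge home; about 1.6 = upright behind the cradle; range 0 to 1.8. Stiff hinge, stays where left: about 4 N at the handle to move it, up to 6 N over the last 0.15 rad against the spring. Closed, it holds the spring down.
Things that resemble listed ones, but are neither listed nor needed, are in the scene too. Leave any red or yellow look-alike of the cartridge alone.

How it is judged:
On the way:
1. the cartridge stands upright in the cradle while the clamp is still up (horizontal distance between cartridge and cradle below 0.012 m and z of cartridge in the frame of cradle below 0.005 m and angle between cartridge's own z axis and vertical below 0.15 rad and value of joint clamp above 0.7 rad), for 0.2 s.
At the end, for the whole second after the job is handed in: The short round cartridge stands upright in the cradle (within 12 mm of its centre, tilted less than 0.15 rad), pressed at least 7 of its 12 mm below its resting height, the clamp down to less than 0.06 rad, all at rest (horizontal distance between cartridge and cradle below 0.012 m and z of cartridge in the frame of cradle below -0.007 m and angle between cartridge's own z axis and vertical below 0.15 rad and value of joint clamp below 0.06 rad and linear speed of cartridge below 0.03 m/s); the robot touches nothing.
It fails at once if the cartridge is dropped or thrown into the cradle (faster than 0.8 m/s within 40 mm of its centre) (horizontal distance between cartridge and cradle below 0.04 m and z of cartridge in the frame of cradle below 0.1 m and linear speed of cartridge above 0.8 m/s).
It also fails if it takes over 67 s, if anything falls off the work surface, if the arm or the gripper's body presses on something with over 40 N, if the wrist force passes 120 N, or if a joint passes its speed limit or range.

ROBOT

A 6-joint arm with a two-finger parallel gripper is mounted at the origin on the work surface. World frame = base frame: x ahead of the robot, y to its left, z up, the work surface at z = 0. Lengths are in m, angles in rad, forces in N, time in s.
With the tool pointing down it reaches from about 0.35 to 0.775 m from the base axis. Payload 7.3 kg.
Tool frame: the origin (TCP) lies at the very end of the fingers, on their centre line; the grasp point (between the pads) lies 19 mm behind it (robot.tcp_to_grasp is the distance from the TCP to the grasp point, in m); z points along the fingers, y is the direction in which the jaws open and shut (so a half turn about z gives the same grasp; the last joint's range is limited). The gripper opens to 92 mm and grips with 3 to 60 N. Pads are 19 mm wide; open, the fingers measure 130 mm over their backs; the gripper's body (75 mm by 190 mm) begins 47 mm behind the grasp point.
Start: joints at [1.158, 0.342, 1.524, -0, 1.275, -0.146], TCP at [0.138, 0.506, 0.227] pointing down, gripper open.
Joint ranges: [-2.53, 2.53], [-0.77, 2.02], [0.04, 2.7], [-1, 4.14], [0.28, 2.66], [-3.11, 3.11]. Speed limits (rad/s): [2.57, 2.57, 3.14, 3.14, 3.14, 3.14].

INTERFACE

Orientations are given as [roll, pitch, yaw] about the fixed x, y, z axes, in that order (R = Rz(yaw) Ry(pitch) Rx(roll)).
In Python, from cell import robot gives the robot as it stands.
- The arm moves only by the tool arm_command, never from a script. Its argument "motion" is a list that holds one entry, the list of rows, each a list of 7 numbers: the turn, a rotation vector about the tool's x, y, z in units of 90 degrees (1.0 is 90 degrees), then the shift along the tool's x, y, z in units of 30 cm (1.0 is 30 cm), then the opening, from -1 (shut) to 1 (fully open). In form: [[[wx, wy, wz, tx, ty, tz, grip], ...]]. A call has 1 to 8 rows; each row is the pose to reach, as a shift and turn from the pose commanded when the call began, along the tool's axes at that moment; what a row does not reach only later rows make up. A row lasts 1/10 s, in which the tool goes at most 50 mm and 8.59 degrees, less where a joint would pass 70% of its speed; a pose out of reach is approached as far as the arm can. A call with a number of a shift or a turn outside -1 to 1 is refused whole. A call with a gripper value outside its range is refused whole. The fingers move at their own pace and stop on an object; "grip_force" is the grip in N (left out, the last holds). Time passes only in rows, so rows that repeat a pose let the fingers close. It gives the time, the measured TCP pose, the force and the opening at its end, in the units of the state.
- robot.observe(): the state, without advancing time (a new reading comes with each control period).
- robot.read_camera(name): name is "scene" or "top" or "wrist"; returns a dict with "image" (420x560x3 uint8, red, green, blue), "z_map" (420x560 float32, m along the optical axis (not along the pixel's ray), 0 where there is no reading), "fov_y" (degrees; the focal length in pixels is half the picture's height over the tangent of half this angle, whatever the lens; pixels are square), "cx", "cy" (the principal point, pixels), "cam_to_world" (4x4, takes a point from camera to world coordinates). Camera axes: x right, y down, z forward; pixel columns grow to the right and rows downward; lengths in m; the calibration is good to about 2 mm. A picture is of the moment at which its call begins.
- robot.hand_in(): hands the job in, once; it reports no verdict.
The state is a dict: "time": time; "qpos": joint angles; "qvel": joint speeds; "joint_efforts": joint torques, N m; "tool_pos": TCP position; "tool_rot": TCP orientation; "contact_force": force on the tool from outside, world axes, zero at the start; "torque": the same for the moment, N m; "opening": finger opening in m.
Only numpy, scipy, OpenCV 4.12 (cv2) and the standard library are available. Lean on these libraries where they do the work, as an engineer would, in place of code of your own. Each camera call takes 0.05 s, during which the arm holds its last target.

## Working session

There is one attempt and no reset: what is moved stays moved. The work goes in short steps, Python scripts to look and compute and a tool call to move; the robot and the scene stay as the last step left them, time stands still between calls to the robot, and variables do not carry over. Pictures are saved under pics/ and viewed, and the job is handed in when it is done.

Besides the shell and the picture viewer there is one more tool, called as a command line: name --argument value ..., lists and objects as JSON in quotes. arm_command: Moves the arm, as the interface text tells. Its arguments: {"type":"object","properties":{"motion":{"type":"array"},"grip_force":{"type":"number"}},"required":["motion"]}

```bash
mkdir -p pics; ls; cat > h.py <<'E'
import numpy as np, cv2
from cell import robot
def grab(name, fn):
    c=robot.read_camera(name)
    cv2.imwrite('pics/'+fn+'.png', c['image'][:,:,::-1])
    np.savez('pics/'+fn+'.npz', **c)
    return c
def pts(c):
    z=c['z_map'];h,w=z.shape
    f=h/2/np.tan(np.radians(c['fov_y'])/2)
    u,v=np.meshgrid(np.arange(w),np.arange(h))
    P=np.stack([(u-c['cx'])/f*z,(v-c['cy'])/f*z,z,np.ones_like(z)],-1)
    return (P@np.array(c['cam_to_world']).T)[...,:3]
E
python3 - <<'E'
from h import *
for n in ['scene','top','wrist']:
    c=grab(n,n+'0'); print(n,c['fov_y'],c['cx'],c['cy'],np.round(c['cam_to_world'],3).tolist())
print(robot.observe())
E
```

```text
pics
scene 57.043325750825524 279.8791664529517 214.3380259760983 [[0.854, 0.337, -0.397, 0.776], [0.521, -0.527, 0.672, -0.457], [0.017, -0.781, -0.625, 0.504], [0.0, 0.0, 0.0, 1.0]]
top 42.01996831884155 278.4540550762621 210.5136748718402 [[-0.018, -0.994, 0.108, 0.383], [-1.0, 0.015, -0.022, -0.014], [0.021, -0.108, -0.994, 1.169], [0.0, 0.0, 0.0, 1.0]]
wrist 65.34756061791373 281.67016146403535 209.46567332664435 [[0.263, 0.917, 0.299, 0.055], [0.965, -0.25, -0.083, 0.529], [-0.002, 0.311, -0.95, 0.384], [0.0, 0.0, 0.0, 1.0]]
{'time': 0.15, 'qpos': array([ 1.15799849e+00,  3.42521992e-01,  1.52478636e+00,  1.98303233e-05,
        1.27542642e+00, -1.46020657e-01]), 'qvel': array([-0.00066004, -0.00182513, -0.0013972 ,  0.00042075, -0.00246879,
       -0.00012515]), 'joint_efforts': array([ 8.96050715e-04, -4.31470513e+01, -2.44347632e+01,  7.17650447e-02,
        5.39262872e-02, -1.03927373e-04]), 'tool_pos': array([0.13826081, 0.50614785, 0.22622966]), 'tool_rot': array([-3.14046545e+00, -1.84944146e-04,  2.87480959e+00]), 'contact_force': array([ 0.56643895, -0.09329913, -0.21713659]), 'torque': array([ 0.03187792, -0.00481583, -0.0183598 ]), 'opening': 0.09190642656219365}
```

View pics/top0.png

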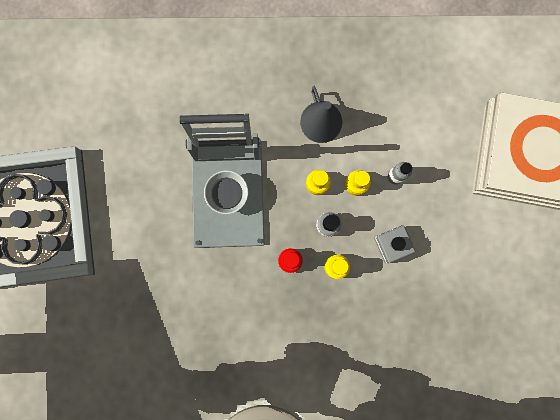

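View pics/scene0.png

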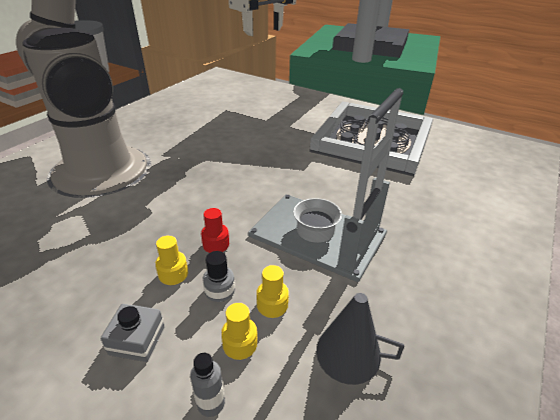

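View pics/wrist0.png

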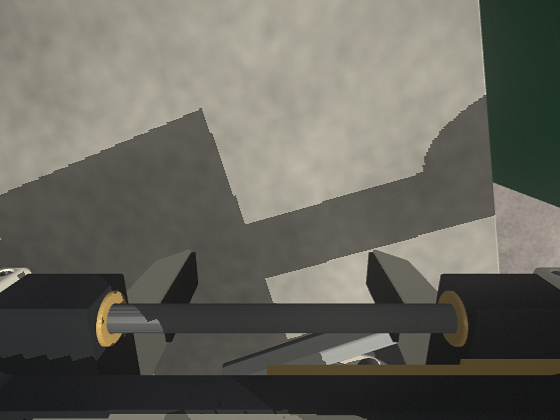

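Candidates with a black cap in the top view are (329,223), (400,173) and (395,243). (329,223) has a round, wide grey body, so it fits the short round cartridge. (400,173) is the tall slim one and (395,243) the square one. Red and yellow look-alikes surround the short one. I'll measure it and confirm in a crop.

```bash
python3 - <<'E'
from h import *
def L(n): 
    d=np.load('pics/'+n+'.npz'); return {k:d[k] for k in d}
t=L('top0'); s=L('scene0')
P=pts(t); 
for nm,(u,v) in dict(cap=(329,223),slim=(403,170),sq=(398,243),red=(290,260),y1=(338,266),y2=(318,181),y3=(359,182),cup=(226,192),table=(350,330)).items():
    print(nm,np.round(P[v-1:v+2,u-1:u+2].reshape(-1,3).mean(0),4))
def reg(P,u0,u1,v0,v1,z0,z1,nm):
    Q=P[v0:v1,u0:u1].reshape(-1,3); Q=Q[(Q[:,2]>z0)&(Q[:,2]<z1)]
    xy=Q[:,:2].astype(np.float32)
    (c,r)=cv2.minEnclosingCircle(xy); print(nm,len(Q),np.round(c,4),round(r,4),'mean',np.round(Q.mean(0),4))
reg(P,312,345,208,240,0.073,0.09,'captop')
reg(P,312,345,208,240,0.034,0.046,'bodytop')
reg(P,200,252,168,217,0.046,0.062,'cup rim')
reg(P,212,240,178,206,0.028,0.040,'cup floor')
Ps=pts(s)
reg(Ps,195,240,245,310,0.074,0.09,'captop scene')
reg(Ps,285,345,190,245,0.05,0.06,'cup rim scene')
# posts / clamp bar
Q=P[100:165,170:270].reshape(-1,3)
for z0,z1 in [(0.11,0.128),(0.13,0.2),(0.2,0.26),(0.265,0.31)]:
    m=Q[(Q[:,2]>z0)&(Q[:,2]<z1)]; print(z0,len(m), np.round(m.min(0),3) if len(m) else '',np.round(m.max(0),3) if len(m) else '',np.round(m.mean(0),3))
Q=Ps[80:240,330:420].reshape(-1,3)
for z0,z1 in [(0.11,0.128),(0.13,0.2),(0.2,0.26),(0.265,0.31)]:
    m=Q[(Q[:,2]>z0)&(Q[:,2]<z1)&(Q[:,0]<0.8)]; print('s',z0,len(m), np.round(m.min(0),3) if len(m) else '',np.round(m.max(0),3) if len(m) else '',np.round(m.mean(0),3))
# plate corners & posts orientation from base plate
a=cv2.resize(t['image'][150:290,170:430,::-1],None,fx=3,fy=3,interpolation=cv2.INTER_CUBIC)
cv2.imwrite('pics/crop_top.png',a)
a=cv2.resize(s['image'][190:370,90:290,::-1],None,fx=3,fy=3,interpolation=cv2.INTER_CUBIC)
cv2.imwrite('pics/crop_scene.png',a)
m=(P[...,2]>0.006)&(P[...,2]<0.025)
m[:,:185]=0;m[:,275:]=0;m[:110]=0;m[255:]=0
r=cv2.minAreaRect(P[m][:,:2].astype(np.float32)); print(r, np.median(P[m][:,2]))
E
```

```text
cap [ 0.4753 -0.1398  0.0789]
slim [ 0.5774 -0.2885  0.0986]
sq [ 0.4337 -0.2811  0.0624]
red [ 0.4028 -0.06    0.0801]
y1 [ 0.3892 -0.1552  0.0797]
y2 [ 0.561 -0.12   0.078]
y3 [ 0.5577 -0.203   0.0784]
cup [0.5476 0.0692 0.0346]
table [ 0.255  -0.187  -0.0009]
captop 197 [ 0.4779 -0.1451] 0.016 mean [ 0.4776 -0.1448  0.0793]
bodytop 203 [ 0.4781 -0.1448] 0.0249 mean [ 0.4747 -0.141   0.0387]
cup rim 542 [0.5453 0.0685] 0.0456 mean [0.5472 0.0708 0.0518]
cup floor 674 [0.5463 0.069 ] 0.0339 mean [0.5474 0.0695 0.0337]
captop scene 364 [ 0.5164 -0.1708] 0.0608 mean [ 0.4961 -0.1597  0.08  ]
cup rim scene 379 [0.545  0.0677] 0.0461 mean [0.5429 0.0744 0.054 ]
0.11 481 [ 0.619 -0.002  0.11 ] [0.652 0.141 0.128] [0.634 0.068 0.117]
0.13 196 [0.625 0.013 0.13 ] [0.64  0.126 0.2  ] [0.628 0.069 0.178]
0.2 561 [0.625 0.013 0.2  ] [0.639 0.126 0.259] [0.631 0.07  0.216]
0.265 607 [0.626 0.013 0.265] [0.642 0.126 0.296] [0.633 0.07  0.289]
s 0.11 570 [ 0.619 -0.004  0.11 ] [0.651 0.137 0.128] [0.637 0.056 0.118]
s 0.13 648 [0.628 0.011 0.13 ] [0.642 0.125 0.2  ] [0.637 0.056 0.168]
s 0.2 888 [0.626 0.01  0.2  ] [0.642 0.125 0.26 ] [0.636 0.062 0.226]
s 0.265 601 [0.628 0.011 0.265] [0.643 0.126 0.293] [0.637 0.054 0.285]
((0.5739954710006714, 0.06884533166885376), (0.2950075566768646, 0.16806621849536896), 4.920546054840088) 0.011718038037054845
```

View pics/crop_top.png

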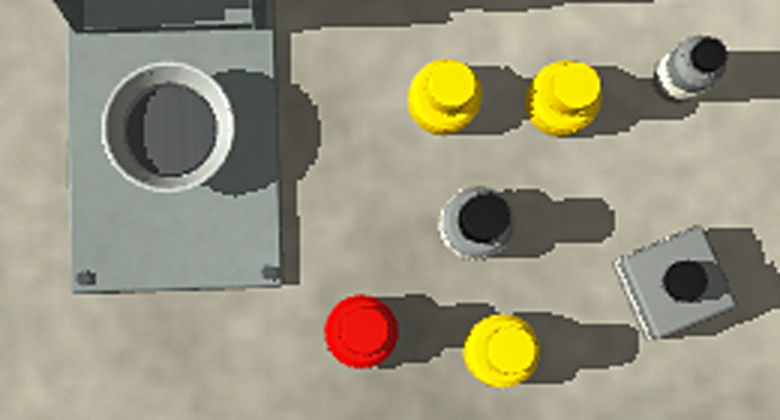

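View pics/crop_scene.png

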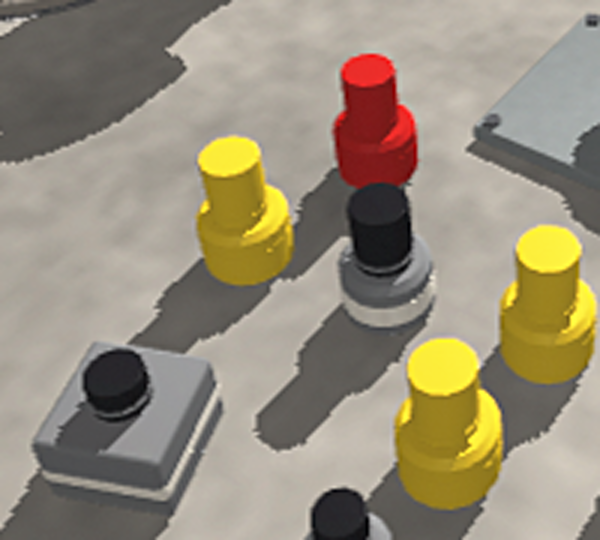

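The crops confirm it: (329,223) in the top view and (217,275) in the scene view is the short, round grey body with a black cap, standing clear of the red and yellow ones. Next I'll refine the cradle and clamp geometry and work out the first move.

```bash
cat >> h.py <<'E'
from scipy.spatial.transform import Rotation as Ro
def plan(pos,yaw,frm=None):
    o=robot.observe()
    p,r=(o['tool_pos'],o['tool_rot']) if frm is None else frm
    R=Ro.from_euler('xyz',r); T=Ro.from_euler('xyz',[np.pi,0,yaw])
    rv=(R.inv()*T).as_rotvec()/(np.pi/2); t=R.inv().apply(np.array(pos)-p)/0.3
    print('turn',np.round(rv,4),'shift',np.round(t,4),'rows>=',max(np.linalg.norm(t)*6,np.linalg.norm(rv)*90/8.59).round(1))
def st():
    o=robot.observe()
    for k in ['time','qpos','tool_pos','tool_rot','contact_force','torque','opening']: print(k,np.round(o[k],4))
E
python3 - <<'E'
from h import *
from scipy.optimize import least_squares
def L(n): 
    d=np.load('pics/'+n+'.npz'); return {k:d[k] for k in d}
t=L('top0'); s=L('scene0'); P=pts(t);Ps=pts(s)
for nm,X,b in [('top',P,(100,165,170,270)),('scene',Ps,(80,240,330,420))]:
    Q=X[b[0]:b[1],b[2]:b[3]].reshape(-1,3)
    m=Q[(Q[:,2]>.272)&(Q[:,2]<.3)&(Q[:,0]<.8)]
    l=cv2.fitLine(m[:,:2].astype(np.float32),cv2.DIST_HUBER,0,.01,.01).ravel(); print(nm,'bar',l, 'yaw of normal',np.degrees(np.arctan2(-l[0],l[1])), m.min(0),m.max(0))
    m=Q[(Q[:,2]>.119)&(Q[:,2]<.126)&(Q[:,0]<.8)]
    for sel in (m[:,1]<.03,m[:,1]>.11):
        q=m[sel]; print(' post',len(q), q.min(0) if len(q) else '',q.max(0)if len(q) else '')
Q=P[160:225,195:260].reshape(-1,3)
q=Q[(Q[:,2]>.0525)&(Q[:,2]<.062)]
f=least_squares(lambda a:np.hypot(q[:,0]-a[0],q[:,1]-a[1])-a[2],[.545,.069,.042],loss='soft_l1',f_scale=.002); print('rim top',f.x,len(q))
Q=Ps[185:250,285:350].reshape(-1,3); q=Q[(Q[:,2]>.0525)&(Q[:,2]<.062)]
f=least_squares(lambda a:np.hypot(q[:,0]-a[0],q[:,1]-a[1])-a[2],[.545,.069,.042],loss='soft_l1',f_scale=.002); print('rim sc',f.x,len(q))
img=s['image'].astype(int).sum(2); m=(img<150)&(Ps[...,2]>.076)&(Ps[...,2]<.086); m[:,:195]=0;m[:,240:]=0
q=Ps[m]; print('cap scene',cv2.minEnclosingCircle(q[:,:2].astype(np.float32)),len(q))
plan([.36,.2,.25],2.875); plan([.478,-.145,.15],np.pi)
E
```

```text
top bar [ 0.03044417 -0.99953645  0.6326216   0.07150399] yaw of normal -178.2554 [0.62635004 0.01323305 0.27217816] [0.64216103 0.12637684 0.2957343 ]
 post 75 [ 6.20726199e-01 -4.26542979e-04  1.19132391e-01] [0.65101089 0.0231223  0.12510876]
 post 60 [0.61886981 0.1128699  0.11907517] [0.64614707 0.13993857 0.12566723]
scene bar [0.00649467 0.9999789  0.63790894 0.07023773] yaw of normal -0.37211984 [0.62838365 0.0111336  0.27203851] [0.64269292 0.12607235 0.29327055]
 post 134 [ 0.62154833 -0.00341639  0.11917166] [0.65130827 0.01779051 0.12597888]
 post 65 [0.62000935 0.11445246 0.1190873 ] [0.64939598 0.13723187 0.12598798]
rim top [0.5449159  0.0681973  0.04291416] 244
rim sc [0.54596618 0.06635185 0.04317509] 298
cap scene ((0.503135621547699, -0.18290115892887115), 0.1499493420124054) 283
turn [-0.0007 -0.0001 -0.0001] shift [-0.982  -0.7896 -0.0785] rows>= 7.6
turn [-0.0007 -0.0002 -0.1698] shift [-1.6647 -1.7949  0.2558] rows>= 14.8
```

arm_command --motion '[[[0, 0, 0, -0.98, -0.79, -0.08, 0.3], [0, 0, 0, -0.98, -0.79, -0.08, 0.3], [0, 0, 0, -0.98, -0.79, -0.08, 0.3], [0, 0, 0, -0.98, -0.79, -0.08, 0.3], [0, 0, 0, -0.98, -0.79, -0.08, 0.3], [0, 0, 0, -0.98, -0.79, -0.08, 0.3], [0, 0, 0, -0.98, -0.79, -0.08, 0.3], [0, 0, 0, -0.98, -0.79, -0.08, 0.3]]]'

```text
time: 0.95
tool_pos: [0.361, 0.1977, 0.251]
tool_rot: [-3.141, 0.001, 2.873]
contact_force: [0.5, 0.6, -0.5]
opening: 0.0597
```

```bash
python3 - <<'E'
from h import *
st(); plan([.478,-.145,.15],np.pi)
E
```

```text
time 0.95
qpos [ 3.1480e-01  1.0990e-01  1.7621e+00 -7.0000e-04  1.2690e+00 -9.8680e-01]
tool_pos [0.361  0.1977 0.251 ]
tool_rot [-3.1414e+00  9.0000e-04  2.8726e+00]
contact_force [ 0.5338  0.6481 -0.5162]
torque [-0.0096 -0.004  -0.0153]
opening 0.0597
turn [-0.0002  0.0005 -0.1713] shift [-0.6793 -0.9974  0.3373] rows>= 7.5
```

arm_command --motion '[[[0, 0, -0.17, -0.68, -0.997, 0.33, 0.3], [0, 0, -0.17, -0.68, -0.997, 0.33, 0.3], [0, 0, -0.17, -0.68, -0.997, 0.33, 0.3], [0, 0, -0.17, -0.68, -0.997, 0.33, 0.3], [0, 0, -0.17, -0.68, -0.997, 0.33, 0.3], [0, 0, -0.17, -0.68, -0.997, 0.33, 0.3], [0, 0, -0.17, -0.68, -0.997, 0.33, 0.3], [0, 0, -0.17, -0.68, -0.997, 0.33, 0.3]]]'

```text
time: 1.75
tool_pos: [0.4776, -0.1444, 0.1508]
tool_rot: [3.141, -0.0, 3.141]
contact_force: [0.9, 0.8, 0.7]
opening: 0.0594
```

arm_command --motion '[[[0, 0, 0, 0, 0, 0, 0.3], [0, 0, 0, 0, 0, 0, 0.3], [0, 0, 0, 0, 0, 0, 0.3]]]'

```text
time: 2.05
tool_pos: [0.4771, -0.141, 0.1518]
tool_rot: [3.141, -0.001, -3.141]
contact_force: [0.2, -0.4, -0.5]
opening: 0.0596
```

```bash
python3 - <<'E'
from h import *
st(); plan([.478,-.145,.045],np.pi)
c=grab('wrist','wrist1'); grab('top','top1')
E
```

```text
time 2.05
qpos [-4.4180e-01  3.6910e-01  1.7093e+00  4.0000e-04  1.0639e+00 -2.0137e+00]
tool_pos [ 0.4771 -0.141   0.1518]
tool_rot [ 3.1410e+00 -5.0000e-04 -3.1408e+00]
contact_force [ 0.2197 -0.3716 -0.5404]
torque [ 0.0665  0.003  -0.0578]
opening 0.0596
turn [ 0.0004 -0.0003  0.0005] shift [-0.0033 -0.0135  0.3558] rows>= 2.1
```

View pics/wrist1.png

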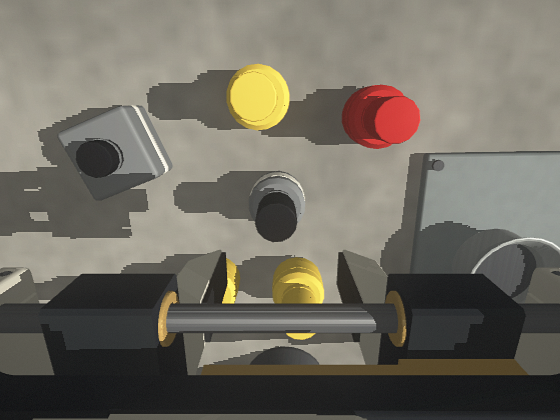

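The wrist view shows the grey and black cartridge at (276,215), between the fingers at columns 222 and 340. The yellow ones are well off to the side. I'll descend in two steps.

```bash
python3 - <<'E'
from h import *
d=np.load('pics/wrist1.npz'); c={k:d[k] for k in d}; P=pts(c)
img=c['image'].astype(int).sum(2)
b=P[165:245,245:310].reshape(-1,3); q=b[(b[:,2]>.074)&(b[:,2]<.085)]
print('cap',cv2.minEnclosingCircle(q[:,:2].astype(np.float32)),len(q))
q=b[(b[:,2]>.034)&(b[:,2]<.045)]
print('body',cv2.minEnclosingCircle(q[:,:2].astype(np.float32)),len(q))
E
```

```text
cap ((0.47634148597717285, -0.14579293131828308), 0.016210807487368584) 1352
body ((0.4764109253883362, -0.14575433731079102), 0.025001276284456253) 1011
```

arm_command --motion '[[[0, 0, 0, 0, -0.012, 0.1, 0.3], [0, 0, 0, 0, -0.012, 0.18, 0.3], [0, 0, 0, 0, -0.012, 0.18, 0.3], [0, 0, 0, 0, -0.012, 0.18, 0.3]]]'

```text
time: 2.55
tool_pos: [0.4776, -0.1449, 0.0984]
tool_rot: [3.142, 0.0, -3.14]
contact_force: [0.3, -0.3, 0.7]
opening: 0.0599
```

```bash
python3 - <<'E'
from h import *
st(); plan([.478,-.145,.045],np.pi)
E
```

```text
time 2.55
qpos [-4.4830e-01  4.4190e-01  1.7689e+00  2.0000e-04  9.3070e-01 -2.0206e+00]
tool_pos [ 0.4776 -0.1449  0.0984]
tool_rot [ 3.1415e+00  1.0000e-04 -3.1401e+00]
contact_force [ 0.2525 -0.3485  0.7018]
torque [ 0.0107  0.0021 -0.0235]
opening 0.0599
turn [0.     0.0001 0.0009] shift [-0.0012 -0.0004  0.178 ] rows>= 1.1
```

Aligned to within about 1 mm. I'll go down, then close with a 25 N grip.

arm_command --motion '[[[0, 0, 0, 0, 0, 0.09, 0.3], [0, 0, 0, 0, 0, 0.178, 0.3], [0, 0, 0, 0, 0, 0.178, 0.3], [0, 0, 0, 0, 0, 0.178, 0.3]]]'

```text
time: 2.95
tool_pos: [0.4782, -0.1456, 0.0457]
tool_rot: [-3.141, 0.001, -3.141]
contact_force: [0.3, -0.3, 0.9]
opening: 0.0601
```

arm_command --motion '[[[0, 0, 0, 0, 0, 0, -0.6], [0, 0, 0, 0, 0, 0, -0.6], [0, 0, 0, 0, 0, 0, -0.6], [0, 0, 0, 0, 0, 0, -0.6], [0, 0, 0, 0, 0, 0, -0.6], [0, 0, 0, 0, 0, 0, -0.6]]]' --grip_force 25

```text
time: 3.55
tool_pos: [0.4777, -0.1457, 0.0448]
tool_rot: [-3.141, 0.001, -3.141]
contact_force: [-0.4, 0.9, 6.4]
opening: 0.0317
```

```bash
python3 - <<'E'
from h import *
st(); plan([.478,-.145,.2],np.pi); plan([.47,.0675,.2],np.pi)
E
```

```text
time 3.55
qpos [-4.4960e-01  5.2490e-01  1.8177e+00  2.0000e-04  7.9820e-01 -2.0208e+00]
tool_pos [ 0.4777 -0.1457  0.0448]
tool_rot [-3.1414e+00  8.0000e-04 -3.1414e+00]
contact_force [-0.3698  0.9023  6.4366]
torque [ 0.1042  0.1418 -0.002 ]
opening 0.0317
turn [-0.0001  0.0005  0.0002] shift [-0.0013  0.0021 -0.5174] rows>= 3.1
turn [-0.0001  0.0005  0.0002] shift [ 0.0252  0.7104 -0.5175] rows>= 5.3
```

arm_command --motion '[[[0, 0, 0, 0, 0, -0.06, -0.6], [0, 0, 0, 0, 0, -0.16, -0.6], [0, 0, 0, 0, 0, -0.28, -0.6], [0, 0, 0, 0, 0, -0.4, -0.6], [0, 0, 0, 0, 0, -0.4, -0.6], [0, 0, 0, 0, 0, -0.4, -0.6]]]'

```text
time: 4.15
tool_pos: [0.4774, -0.1456, 0.1643]
tool_rot: [-3.141, 0.001, -3.141]
contact_force: [-0.6, 0.4, -1.7]
opening: 0.0314
```

```bash
python3 - <<'E'
from h import *
st(); plan([.5455,.0675,.165],np.pi)
c=grab('wrist','wrist2');grab('scene','scene2')
E
```

```text
time 4.15
qpos [-4.4970e-01  3.5640e-01  1.6891e+00  1.0000e-04  1.0954e+00 -2.0207e+00]
tool_pos [ 0.4774 -0.1456  0.1643]
tool_rot [-3.1414e+00  6.0000e-04 -3.1414e+00]
contact_force [-0.551   0.3585 -1.6875]
torque [ 0.1126  0.0285 -0.0399]
opening 0.0314
turn [-0.0002  0.0004  0.0001] shift [-0.2273  0.7102 -0.0022] rows>= 4.5
```

View pics/scene2.png

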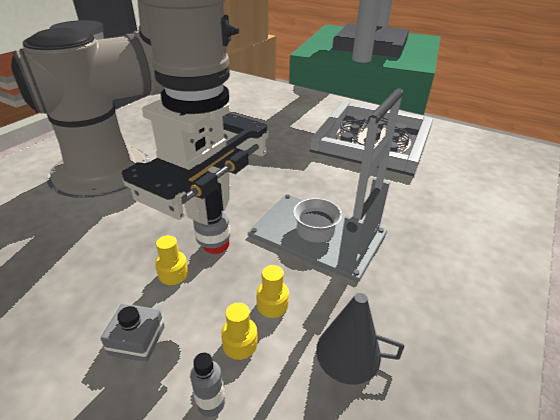

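The scene view shows the cartridge held upright at (213,235); the red one is only visible behind it. I'll carry it over to the cradle.

arm_command --motion '[[[0, 0, 0, -0.02, 0.08, 0, -0.6], [0, 0, 0, -0.06, 0.2, 0, -0.6], [0, 0, 0, -0.11, 0.34, 0, -0.6], [0, 0, 0, -0.16, 0.48, 0, -0.6], [0, 0, 0, -0.2, 0.6, 0, -0.6], [0, 0, 0, -0.22, 0.68, 0, -0.6], [0, 0, 0, -0.227, 0.71, 0, -0.6], [0, 0, 0, -0.227, 0.71, 0, -0.6]]]'

```text
time: 5.05
tool_pos: [0.5448, 0.0683, 0.1628]
tool_rot: [3.142, -0.003, -3.139]
contact_force: [0.1, -0.6, -1.7]
opening: 0.0315
```

```bash
python3 - <<'E'
from h import *
st(); plan([.5455,.0675,.08],np.pi)
c=grab('scene','scene3');c=grab('wrist','wrist3')
E
```

```text
time 5.05
qpos [-0.0149  0.4452  1.5507 -0.      1.1486 -1.5879]
tool_pos [0.5448 0.0683 0.1628]
tool_rot [ 3.1416e+00 -2.9000e-03 -3.1394e+00]
contact_force [ 0.0608 -0.6126 -1.6868]
torque [-0.0221 -0.0284  0.0487]
opening 0.0315
turn [ 0.     -0.0018  0.0014] shift [-0.0031 -0.0026  0.276 ] rows>= 1.7
```

View pics/scene3.png

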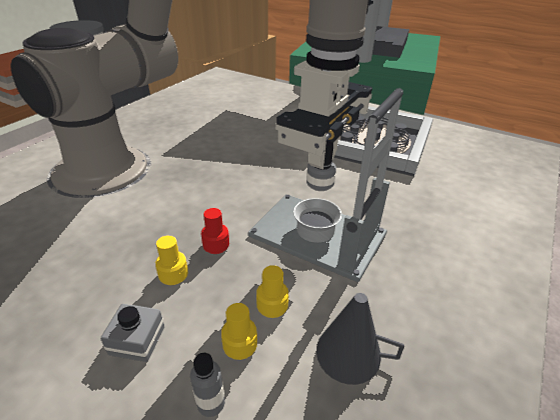

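View pics/wrist3.png

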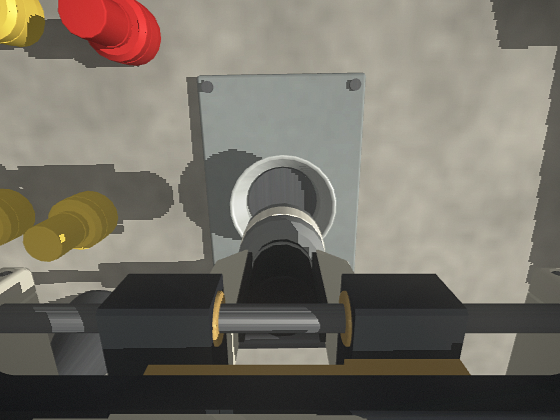

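The scene view shows the cartridge above the cup, cartridge at (322,177) and cup at (318,218). In the wrist view the cup ring is centred near column 282, with the cartridge at 284. I'll check the rim from the wrist depth as well, then lower.

```bash
python3 - <<'E'
from h import *
from scipy.optimize import least_squares
d=np.load('pics/wrist3.npz'); c={k:d[k] for k in d}; P=pts(c)
Q=P[140:250,215:350].reshape(-1,3); q=Q[(Q[:,2]>.0525)&(Q[:,2]<.06)]
f=least_squares(lambda a:np.hypot(q[:,0]-a[0],q[:,1]-a[1])-a[2],[.545,.069,.042],loss='soft_l1',f_scale=.001); print('rim',f.x,len(q))
Q=P[220:260,235:330].reshape(-1,3); q=Q[(Q[:,2]>.1)&(Q[:,2]<.175)]
f=least_squares(lambda a:np.hypot(q[:,0]-a[0],q[:,1]-a[1])-.025,[.545,.069],loss='soft_l1',f_scale=.001); print('cart',f.x,len(q),q[:,2].min())
E
```

```text
rim [0.54372997 0.06767805 0.04298171] 1170
cart [0.54931784 0.06707086] 2992 0.12351054889576504
```

arm_command --motion '[[[0, 0, 0, -0.003, -0.003, 0.05, -0.6], [0, 0, 0, -0.003, -0.003, 0.12, -0.6], [0, 0, 0, -0.003, -0.003, 0.17, -0.6], [0, 0, 0, -0.003, -0.003, 0.2, -0.6], [0, 0, 0, -0.003, -0.003, 0.22, -0.6], [0, 0, 0, -0.003, -0.003, 0.235, -0.6], [0, 0, 0, -0.003, -0.003, 0.235, -0.6], [0, 0, 0, -0.003, -0.003, 0.235, -0.6]]]'

```text
time: 5.95
tool_pos: [0.5467, 0.0665, 0.0943]
tool_rot: [3.142, 0.001, -3.141]
contact_force: [-0.2, 0.2, -0.5]
opening: 0.032
```

arm_command --motion '[[[0, 0, 0, 0.005, 0.002, 0.015, -0.6], [0, 0, 0, 0.005, 0.002, 0.03, -0.6], [0, 0, 0, 0.005, 0.002, 0.045, -0.6], [0, 0, 0, 0.005, 0.002, 0.045, -0.6], [0, 0, 0, 0.005, 0.002, 0.045, -0.6]]]'

```text
time: 6.45
tool_pos: [0.5448, 0.0672, 0.0801]
tool_rot: [3.141, -0.0, -3.141]
contact_force: [0.3, -0.4, -2.3]
opening: 0.0317
```

```bash
python3 - <<'E'
from h import *
st(); c=grab('scene','scene4')
cv2.imwrite('pics/s4c.png',cv2.resize(c['image'][60:280,220:440,::-1],None,fx=2.5,fy=2.5,interpolation=cv2.INTER_CUBIC))
E
```

```text
time 6.45
qpos [-1.7000e-02  5.4290e-01  1.6468e+00  1.0000e-04  9.5220e-01 -1.5881e+00]
tool_pos [0.5448 0.0672 0.0801]
tool_rot [ 3.1415e+00 -4.0000e-04 -3.1413e+00]
contact_force [ 0.2776 -0.3622 -2.3287]
torque [0.0188 0.0394 0.0066]
opening 0.0317
```

View pics/s4c.png

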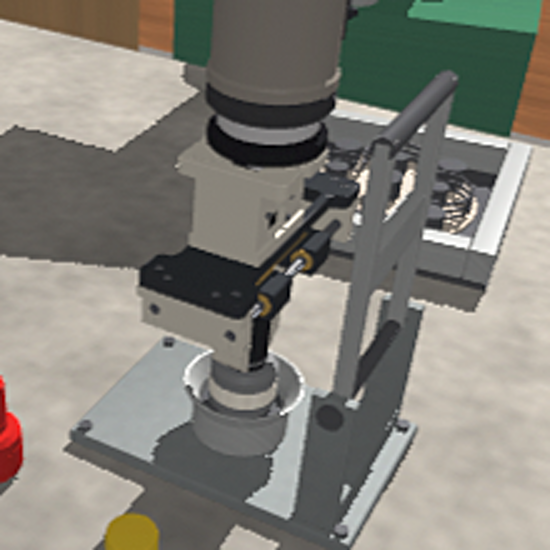

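The cartridge is inside the cup. The force still shows its full weight (−2.3 N), so I'll lower it a little more.

arm_command --motion '[[[0, 0, 0, 0, 0, 0.004, -0.6], [0, 0, 0, 0, 0, 0.004, -0.6], [0, 0, 0, 0, 0, 0.004, -0.6]]]'

```text
time: 6.8
tool_pos: [0.5449, 0.0671, 0.0792]
tool_rot: [3.142, 0.0, -3.141]
contact_force: [0.9, -0.1, -1.9]
opening: 0.0313
```

arm_command --motion '[[[0, 0, 0, 0, 0, 0.004, -0.6], [0, 0, 0, 0, 0, 0.004, -0.6], [0, 0, 0, 0, 0, 0.004, -0.6]]]'

```text
time: 7.1
tool_pos: [0.5451, 0.0672, 0.0783]
tool_rot: [3.142, 0.001, -3.141]
contact_force: [-0.8, -0.5, 3.2]
opening: 0.0317
```

Contact: the vertical force went from −1.9 to +3.2 N. I'll release gently, opening to about 60 mm, and then retreat upwards.

arm_command --motion '[[[0, 0, 0, 0, 0, 0, -0.2], [0, 0, 0, 0, 0, 0, 0.0], [0, 0, 0, 0, 0, 0, 0.3], [0, 0, 0, 0, 0, 0, 0.3], [0, 0, 0, 0, 0, 0, 0.3]]]'

```text
time: 7.6
tool_pos: [0.5449, 0.0671, 0.0778]
tool_rot: [3.142, -0.0, -3.141]
contact_force: [0.1, -0.1, -0.1]
opening: 0.0592
```

arm_command --motion '[[[0, 0, 0, 0, 0, -0.05, 0.3], [0, 0, 0, 0, 0, -0.15, 0.3], [0, 0, 0, 0.1, 0, -0.3, 0.3], [0, 0, 0, 0.2, 0, -0.45, 0.3], [0, 0, 0, 0.3, 0, -0.6, 0.3], [0, 0, 0, 0.4, 0, -0.75, 0.3], [0, 0, 0, 0.4, 0, -0.9, 0.3], [0, 0, 0, 0.4, 0, -0.9, 0.3]]]'

```text
time: 8.4
tool_pos: [0.4255, 0.0672, 0.3538]
tool_rot: [-3.141, 0.011, -3.141]
contact_force: [0.8, 0.2, -0.2]
opening: 0.0598
```

```bash
python3 - <<'E'
from h import *
st(); c=grab('scene','scene5');d=grab('top','top5')
plan([.635,.069,.36],np.pi/2)
A=cv2.resize(c['image'][60:280,250:440,::-1],(380,440)); B=cv2.resize(d['image'][90:270,150:310,::-1],(391,440))
cv2.imwrite('pics/s5c.png',np.hstack([A,B]))
P=pts(d); Q=P[160:225,195:260].reshape(-1,3); q=Q[(Q[:,2]>.105)&(Q[:,2]<.125)]; print(len(q),cv2.minEnclosingCircle(q[:,:2].astype(np.float32)) if len(q) else '',np.median(q[:,2]) if len(q) else '')
P=pts(c); Q=P[150:240,290:345].reshape(-1,3); q=Q[(Q[:,2]>.105)&(Q[:,2]<.125)&(Q[:,0]<.6)]; print(len(q),cv2.minEnclosingCircle(q[:,:2].astype(np.float32)),q[:,2].max())
E
```

```text
time 8.4
qpos [-0.0217  0.0834  1.5112  0.      1.5362 -1.593 ]
tool_pos [0.4255 0.0672 0.3538]
tool_rot [-3.1414  0.0108 -3.1411]
contact_force [ 0.8479  0.196  -0.1881]
torque [-0.0075  0.0173 -0.0732]
opening 0.0598
turn [0.0024 0.0024 1.0002] shift [-0.6988  0.006  -0.0313] rows>= 10.5
14 ((0.5548135042190552, 0.07189376652240753), 0.004340018145740032) 0.11406779778555576
212 ((0.5458099842071533, 0.06643526256084442), 0.017153054475784302) 0.1163277448414114
```

View pics/s5c.png

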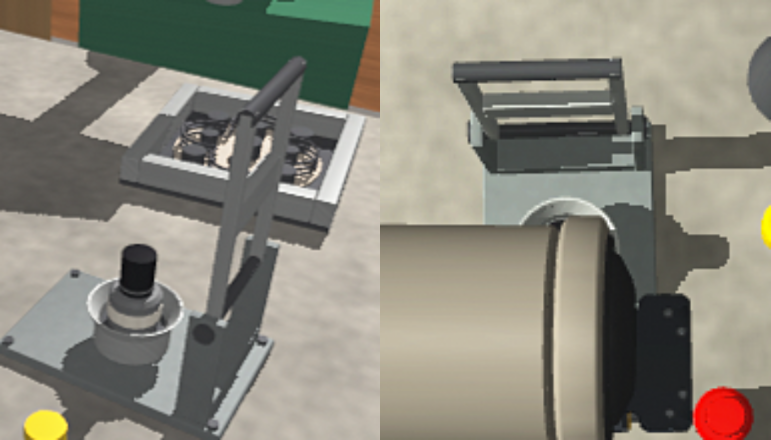

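The cartridge stands upright in the cup: cap top at z≈0.115, centred at about (0.546, 0.066), clamp still up. Next I'll turn the jaws along x and move above the handle bar.

arm_command --motion '[[[0, 0, 0.09, -0.05, 0, 0, 0.3], [0, 0, 0.18, -0.1, 0, -0.03, 0.3], [0, 0, 0.27, -0.15, 0, -0.03, 0.3], [0, 0, 0.36, -0.2, 0, -0.03, 0.3], [0, 0, 0.45, -0.25, 0, -0.03, 0.3], [0, 0, 0.54, -0.3, 0, -0.03, 0.3], [0, 0, 0.63, -0.35, 0, -0.03, 0.3], [0, 0, 0.72, -0.4, 0, -0.03, 0.3]]]'

```text
time: 9.3
tool_pos: [0.5454, 0.0671, 0.3538]
tool_rot: [-3.137, -0.002, 2.005]
contact_force: [0.1, -0.3, -0.1]
opening: 0.0596
```

```bash
python3 - <<'E'
from h import *
st(); plan([.635,.069,.355],np.pi/2)
E
```

```text
time 9.3
qpos [-1.7200e-02  3.3070e-01  1.1961e+00  1.0000e-04  1.6196e+00 -4.5130e-01]
tool_pos [0.5454 0.0671 0.3538]
tool_rot [-3.1373e+00 -2.1000e-03  2.0049e+00]
contact_force [ 0.0635 -0.3149 -0.1145]
torque [-0.0868 -0.0094 -0.0551]
opening 0.0596
turn [-0.003  -0.0007  0.2764] shift [-0.1198  0.2738 -0.0053] rows>= 2.9
```

arm_command --motion '[[[0, 0, 0.09, -0.04, 0.09, 0, 0.3], [0, 0, 0.18, -0.08, 0.18, 0, 0.3], [0, 0, 0.276, -0.12, 0.272, 0, 0.3], [0, 0, 0.276, -0.12, 0.272, 0, 0.3], [0, 0, 0.276, -0.12, 0.272, 0, 0.3], [0, 0, 0.276, -0.12, 0.272, 0, 0.3]]]'

```text
time: 9.9
tool_pos: [0.6333, 0.0694, 0.3559]
tool_rot: [-3.139, -0.0, 1.579]
contact_force: [-0.7, -0.1, 0.2]
opening: 0.0595
```

```bash
python3 - <<'E'
from h import *
st(); plan([.635,.069,.268],np.pi/2)
c=grab('wrist','wrist6');c=grab('scene','scene6'); d=grab('top','top6')
cv2.imwrite('pics/s6c.png',np.hstack([np.load('pics/wrist6.npz')['image'][:,:,::-1][100:420,100:480],c['image'][0:320,200:560,::-1]]))
E
```

```text
time 9.9
qpos [-1.1200e-02  5.1850e-01  9.0050e-01  1.0000e-04  1.7247e+00 -1.9600e-02]
tool_pos [0.6333 0.0694 0.3559]
tool_rot [-3.1395e+00 -1.0000e-04  1.5793e+00]
contact_force [-0.7451 -0.0937  0.2407]
torque [-0.158   0.0767  0.034 ]
opening 0.0595
turn [-0.0014 -0.0001  0.0054] shift [-0.0013  0.0064  0.293 ] rows>= 1.8
```

View pics/s6c.png

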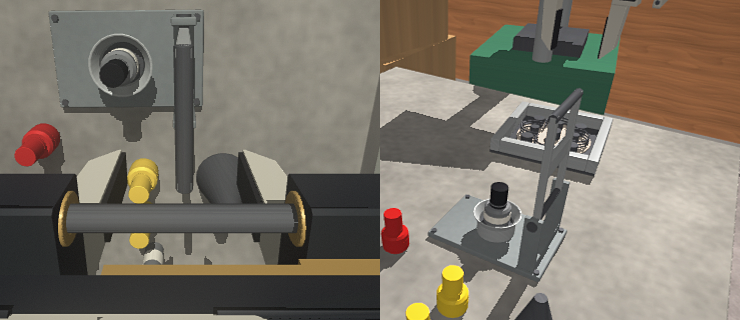

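In the wrist view (left) the bar, at crop column 184, lies midway between the fingers at 122 and 243. I'll lower onto it.

arm_command --motion '[[[0, 0, 0.005, 0, 0.006, 0.08, 0.3], [0, 0, 0.005, 0, 0.006, 0.18, 0.3], [0, 0, 0.005, 0, 0.006, 0.25, 0.3], [0, 0, 0.005, 0, 0.006, 0.29, 0.3], [0, 0, 0.005, 0, 0.006, 0.29, 0.3]]]'

```text
time: 10.55
tool_pos: [0.635, 0.0693, 0.2689]
tool_rot: [-3.139, -0.0, 1.57]
contact_force: [-0.5, 0.2, -0.1]
opening: 0.0597
```

arm_command --motion '[[[0, 0, 0, 0, 0, 0, -0.85], [0, 0, 0, 0, 0, 0, -0.85], [0, 0, 0, 0, 0, 0, -0.85], [0, 0, 0, 0, 0, 0, -0.85], [0, 0, 0, 0, 0, 0, -0.85], [0, 0, 0, 0, 0, 0, -0.85], [0, 0, 0, 0, 0, 0, -0.85]]]' --grip_force 15

```text
time: 11.25
tool_pos: [0.6356, 0.0694, 0.27]
tool_rot: [-3.141, -0.0, 1.57]
contact_force: [-2.8, 0.2, 2.1]
opening: 0.0131
```

```bash
python3 - <<'E'
from h import *
st(); c=grab('scene','scene7')
cv2.imwrite('pics/s7c.png',cv2.resize(c['image'][0:280,250:480,::-1],None,fx=2,fy=2))
E
```

```text
time 11.25
qpos [-0.0111  0.5369  1.0953  0.      1.5098 -0.0099]
tool_pos [0.6356 0.0694 0.27  ]
tool_rot [-3.1411 -0.      1.5696]
contact_force [-2.7663  0.1866  2.109 ]
torque [-0.0965  0.401   0.0808]
opening 0.0131
```

View pics/s7c.png

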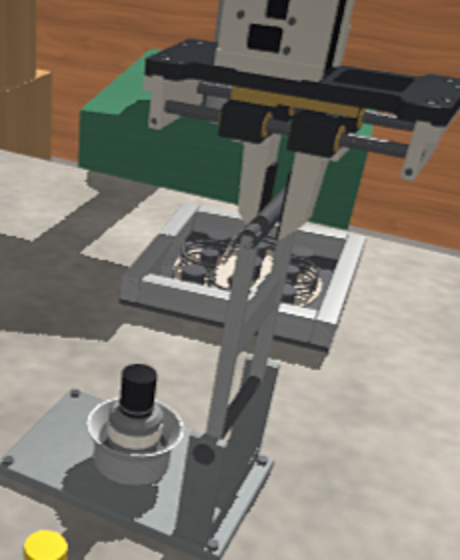

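The bar is gripped (opening 13 mm) with the clamp near 90°. I'll follow the arc, centred on the hinge (x 0.635, z 0.110) with radius 175 mm.

arm_command --motion '[[[0, 0, 0, 0, -0.029, 0.001, -0.85], [0, 0, 0, 0, -0.07, 0.004, -0.85], [0, 0, 0, 0, -0.116, 0.012, -0.85], [0, 0, 0, 0, -0.172, 0.026, -0.85], [0, 0, 0, 0, -0.227, 0.046, -0.85], [0, 0, 0, 0, -0.28, 0.071, -0.85], [0, 0, 0, 0, -0.28, 0.071, -0.85]]]'

```text
time: 12.0
tool_pos: [0.5502, 0.0689, 0.2485]
tool_rot: [-3.14, 0.001, 1.57]
contact_force: [-4.2, -4.1, -0.4]
opening: 0.0131
```

```bash
python3 - <<'E'
from h import *
st(); c=grab('scene','scene8')
cv2.imwrite('pics/s8c.png',cv2.resize(c['image'][0:280,250:480,::-1],None,fx=2,fy=2))
E
```

```text
time 12.0
qpos [-1.3000e-02  3.8220e-01  1.4026e+00 -1.2000e-03  1.3586e+00 -1.1400e-02]
tool_pos [0.5502 0.0689 0.2485]
tool_rot [-3.1398e+00  1.2000e-03  1.5695e+00]
contact_force [-4.2162 -4.0671 -0.3546]
torque [-0.6395  0.6937  0.1198]
opening 0.0131
```

View pics/s8c.png

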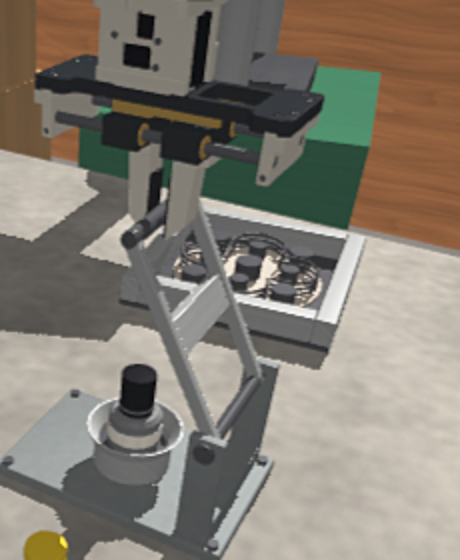

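The clamp is following, at about 61° up, with low forces. Continuing.

arm_command --motion '[[[0, 0, 0, 0, -0.05, 0.03, -0.85], [0, 0, 0, 0, -0.096, 0.066, -0.85], [0, 0, 0, 0, -0.139, 0.105, -0.85], [0, 0, 0, 0, -0.178, 0.149, -0.85], [0, 0, 0, 0, -0.211, 0.197, -0.85], [0, 0, 0, 0, -0.24, 0.247, -0.85], [0, 0, 0, 0, -0.264, 0.3, -0.85], [0, 0, 0, 0, -0.264, 0.3, -0.85]]]'

```text
time: 12.85
tool_pos: [0.4727, 0.0687, 0.1572]
tool_rot: [-3.14, 0.001, 1.569]
contact_force: [1.7, -5.3, -5.1]
opening: 0.0134
```

```bash
python3 - <<'E'
from h import *
st(); c=grab('scene','scene9')
cv2.imwrite('pics/s9c.png',cv2.resize(c['image'][0:280,230:460,::-1],None,fx=2,fy=2))
E
```

```text
time 12.85
qpos [-1.5400e-02  3.2960e-01  1.7532e+00 -1.6000e-03  1.0599e+00 -1.3300e-02]
tool_pos [0.4727 0.0687 0.1572]
tool_rot [-3.1404e+00  1.4000e-03  1.5694e+00]
contact_force [ 1.7316 -5.3002 -5.1333]
torque [-0.912  -0.1345  0.0587]
opening 0.0134
```

View pics/s9c.png

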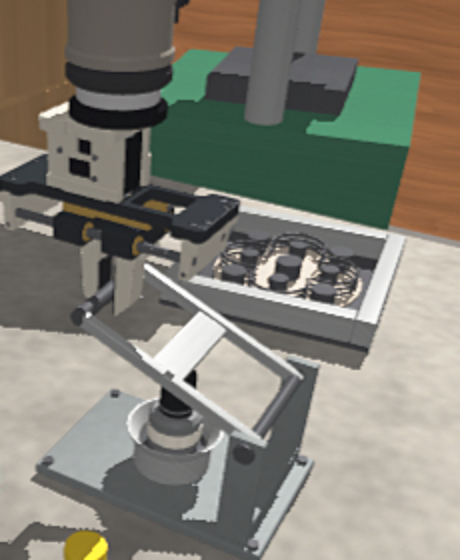

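Clamp at about 0.37 rad with forces near 5 N. I'll close more slowly and grip a bit harder for the spring section.

arm_command --motion '[[[0, 0, 0, 0, -0.01, 0.028, -0.85], [0, 0, 0, 0, -0.018, 0.055, -0.85], [0, 0, 0, 0, -0.025, 0.083, -0.85], [0, 0, 0, 0, -0.031, 0.112, -0.85], [0, 0, 0, 0, -0.035, 0.14, -0.85], [0, 0, 0, 0, -0.038, 0.17, -0.85], [0, 0, 0, 0, -0.038, 0.17, -0.85]]]' --grip_force 25

```text
time: 13.6
tool_pos: [0.4611, 0.0686, 0.1067]
tool_rot: [-3.139, 0.002, 1.57]
contact_force: [-2.2, -7.1, -2.9]
opening: 0.0131
```

```bash
python3 - <<'E'
from h import *
st(); c=grab('scene','scene10')
cv2.imwrite('pics/s10c.png',cv2.resize(c['image'][60:290,230:420,::-1],None,fx=2.5,fy=2.5))
E
```

```text
time 13.6
qpos [-0.0158  0.3806  1.8452 -0.002   0.9184 -0.0138]
tool_pos [0.4611 0.0686 0.1067]
tool_rot [-3.139e+00  1.600e-03  1.570e+00]
contact_force [-2.2105 -7.1106 -2.857 ]
torque [-1.1584  0.2901  0.1475]
opening 0.0131
```

View pics/s10c.png

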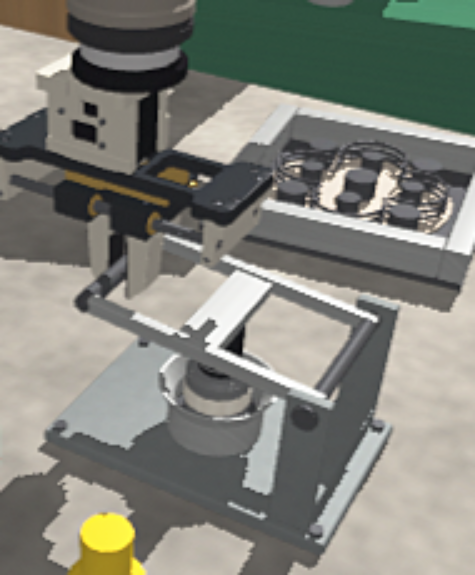

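Plate is over the cap with the clamp at about 0.09 rad. Now the final press, in small steps.

arm_command --motion '[[[0, 0, 0, 0, -0.001, 0.012, -0.85], [0, 0, 0, 0, -0.002, 0.024, -0.85], [0, 0, 0, 0, -0.002, 0.036, -0.85], [0, 0, 0, 0, -0.002, 0.046, -0.85], [0, 0, 0, 0, -0.002, 0.046, -0.85], [0, 0, 0, 0, -0.002, 0.046, -0.85]]]'

```text
time: 14.25
tool_pos: [0.4604, 0.0686, 0.0934]
tool_rot: [-3.139, 0.002, 1.57]
contact_force: [-4.4, -7.1, -0.3]
opening: 0.0134
```

arm_command --motion '[[[0, 0, 0, 0, 0, 0.006, -0.85], [0, 0, 0, 0, 0, 0.01, -0.85], [0, 0, 0, 0, 0, 0.01, -0.85]]]'

```text
time: 14.55
tool_pos: [0.4603, 0.0686, 0.0906]
tool_rot: [-3.139, 0.002, 1.57]
contact_force: [-5.7, -6.7, 2.6]
opening: 0.013
```

arm_command --motion '[[[0, 0, 0, 0, 0, 0.005, -0.85], [0, 0, 0, 0, 0, 0.01, -0.85], [0, 0, 0, 0, 0, 0.01, -0.85]]]'

```text
time: 14.85
tool_pos: [0.4604, 0.0686, 0.0895]
tool_rot: [-3.14, 0.002, 1.57]
contact_force: [-11.7, -6.5, 22.7]
opening: 0.0129
```

```bash
python3 - <<'E'
from h import *
st(); c=grab('scene','scene11'); P=pts(c)
cv2.imwrite('pics/s11c.png',cv2.resize(c['image'][60:290,230:420,::-1],None,fx=2.5,fy=2.5))
for (u,v) in [(310,185),(325,178),(320,210),(350,170),(290,195)]: print(u,v,np.round(P[v,u],4))
E
```

```text
time 14.85
qpos [-0.0157  0.4058  1.8663 -0.0023  0.8712 -0.0138]
tool_pos [0.4604 0.0686 0.0895]
tool_rot [-3.1399e+00  1.7000e-03  1.5703e+00]
contact_force [-11.6983  -6.5333  22.6583]
torque [-1.2357  1.803   0.145 ]
opening 0.0129
310 185 [4.576e-01 2.146e-01 2.000e-04]
325 178 [0.5425 0.0968 0.1147]
320 210 [0.5745 0.0141 0.1083]
350 170 [5.096e-01 3.255e-01 2.000e-04]
290 195 [0.5165 0.0138 0.1166]
```

View pics/s11c.png

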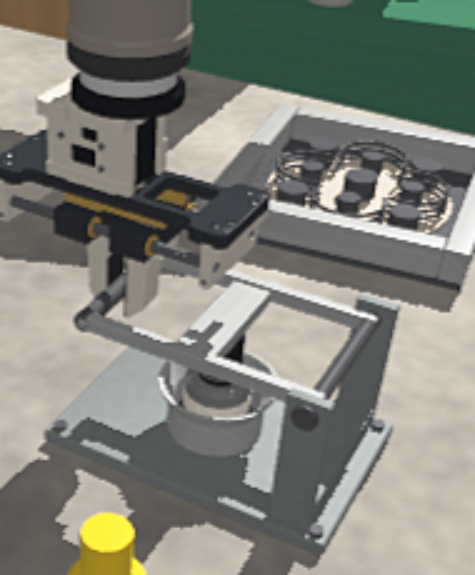

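The vertical force jumped from 2.6 to 22.7 N, so the clamp is on its stop, and the arms look level in the picture. I'll open to about 45 mm and then go straight up.

arm_command --motion '[[[0, 0, 0, 0, 0, -0.003, -0.85], [0, 0, 0, 0, 0, -0.003, -0.6], [0, 0, 0, 0, 0, -0.003, 0.0], [0, 0, 0, 0, 0, -0.003, 0.0], [0, 0, 0, 0, 0, -0.003, 0.0], [0, 0, 0, 0, 0, -0.003, 0.0]]]'

```text
time: 15.5
tool_pos: [0.4608, 0.0697, 0.0886]
tool_rot: [-3.142, -0.0, 1.57]
contact_force: [0.2, -0.3, 0.2]
opening: 0.0438
```

arm_command --motion '[[[0, 0, 0, 0, 0, -0.05, 0], [0, 0, 0, 0, 0, -0.15, 0], [0, 0, 0, 0, -0.05, -0.3, 0], [0, 0, 0, 0, -0.15, -0.45, 0], [0, 0, 0, 0, -0.2, -0.6, 0], [0, 0, 0, 0, -0.2, -0.6, 0], [0, 0, 0, 0, -0.2, -0.6, 0]]]'

```text
time: 16.2
tool_pos: [0.401, 0.0698, 0.2697]
tool_rot: [3.138, -0.0, 1.57]
contact_force: [0.3, 0.2, -1.0]
opening: 0.0459
```

```bash
python3 - <<'E'
from h import *
from scipy.optimize import least_squares
st(); c=grab('scene','scene12'); t=grab('top','top12'); P=pts(c)
cv2.imwrite('pics/s12c.png',np.hstack([cv2.resize(c['image'][130:290,250:420,::-1],None,fx=2.5,fy=2.5),cv2.resize(t['image'][100:260,170:310,::-1],None,fx=2.5,fy=2.5)]))
for X,n in ((P,'scene'),(pts(t),'top')):
    b=(X[...,0]>.44)&(X[...,0]<.48)&(X[...,1]>.01)&(X[...,1]<.13)&(X[...,2]>.06)&(X[...,2]<.2)
    q=X[b]; 
    if len(q): print(n,'bar',len(q),q.min(0).round(4),q.max(0).round(4), 'top z',np.percentile(q[:,2],95))
    b=(X[...,0]>.525)&(X[...,0]<.565)&(X[...,1]>.02)&(X[...,1]<.12)&(X[...,2]>.09)&(X[...,2]<.15)
    q=X[b]; print(n,'plate z',len(q),np.percentile(q[:,2],[5,50,95]).round(4) if len(q) else '')
E
```

```text
time 16.2
qpos [-1.6700e-02  8.4300e-02  1.7380e+00  2.0000e-04  1.3159e+00 -1.5600e-02]
tool_pos [0.401  0.0698 0.2697]
tool_rot [ 3.1382e+00 -1.0000e-04  1.5697e+00]
contact_force [ 0.3116  0.204  -1.0023]
torque [-0.1292  0.0126  0.0341]
opening 0.0459
scene bar 379 [0.4546 0.01   0.1036] [0.4797 0.1243 0.1188] top z 0.11801371861870173
scene plate z 681 [0.1029 0.1145 0.1163]
top bar 50 [0.4554 0.01   0.1048] [0.479  0.0195 0.1184] top z 0.11773485686028731
top plate z 764 [0.1101 0.1137 0.117 ]
```

View pics/s12c.png

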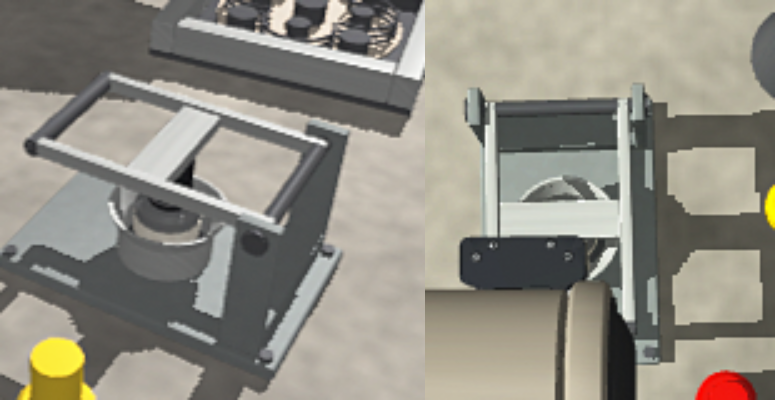

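Clamp is down: bar top at z≈0.118, against 0.117 expected at 0 rad. One last check of the cartridge's height and centre.

```bash
python3 - <<'E'
from h import *
from scipy.optimize import least_squares
for n in ('scene5','scene12'):
    d=np.load('pics/'+n+'.npz'); c={k:d[k] for k in d}; X=pts(c)
    D=np.hypot(X[...,0]-.5455,X[...,1]-.067)
    m=(D>.019)&(D<.023)&(X[...,2]>.04)&(X[...,2]<.095); print(n,'shoulder z',m.sum(),np.percentile(X[m][:,2],[10,50,90]).round(4))
    m=(D<.022)&(X[...,2]>.08)&(X[...,2]<.096); q=X[m]
    f=least_squares(lambda a:np.hypot(q[:,0]-a[0],q[:,1]-a[1])-.016,[.54,.062],loss='soft_l1',f_scale=.001); print(' cap centre',f.x.round(4),len(q))
E
```

```text
scene5 shoulder z 89 [0.0717 0.074  0.0755]
 cap centre [0.545  0.0672] 127
scene12 shoulder z 73 [0.0585 0.0615 0.0632]
 cap centre [0.5451 0.0671] 36
```

The shoulder has sunk 12.5 mm and the cap is still centred, so the job can be handed in.

```bash
python3 - <<'E'
from h import *
print(robot.hand_in()); st()
E
```

```text
the job is handed in; nothing more can be done
None
the job is handed in; nothing more can be done
```

I set the short round grey cartridge upright in the cradle while the clamp was still up. I then swung the clamp down by its handle onto its stop, let go, backed the arm away and handed in at about 16 s of the 67 s allowed.

My last checks after letting go:
- **Clamp:** the handle bar's top is at z ≈ 0.118 m, against 0.117 m expected when fully closed, so the angle is about 0.005 rad.
- **Cartridge:** it sits about 12.5 mm lower than its resting height. The cap centre is at (0.545, 0.067), about 1 mm from the cradle centre. I judged it upright from the pictures and did not measure the tilt.
- **Gripper:** it is clear of everything, with the wrist force near zero.

No check failed. The three camera views put the cradle centre up to about 2 mm apart, which is within the calibration. One early estimate of the held cartridge's position was about 5 mm off, probably because part of the gripper was in the picture. I ignored it, and the later measurements in the cup agreed with the cradle centre.

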